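Screw the lid onto the food flask on the attic desk

ROBOT

A 7-joint arm with a two-finger parallel gripper is mounted at the origin on the work surface. World frame = base frame: x ahead of the robot, y to its left, z up, the work surface at z = 0. Lengths are in mm, angles in rad, forces in N, time in s.
With the tool pointing down it reaches from about 400 to 875 mm from the base axis. Payload 4.4 kg.
Tool frame: the origin (TCP) lies midway between the tips of the shut fingers; the grasp point (between the pads) lies 19 mm behind it (ctrl.grip_point_offset is the distance from the TCP to the grasp point, in mm); z points along the fingers, y is the line along which they close (so a half turn about z gives the same grasp; the last joint's range is limited). The gripper opens to 85 mm and grips with 20 to 120 N. Pads are 22 mm wide; open, the fingers measure 114 mm over their backs; the gripper's body (76 mm by 85 mm) begins 54 mm behind the grasp point. The pads swing forward as they close: fully open they stand 13 mm farther back than shut.
Start: joints at [1.212, 0.628, 0.038, 1.517, -0.027, 0.996, -0.02], TCP at [187.64, -622.342, 231.313] pointing down, gripper open.
Joint ranges: [-3.06, 3.06], [-0.37, 2.12], [-1.25, 1.32], [0.18, 2.47], [-1.1, 4.24], [0.23, 1.98], [-2.94, 2.94]. Speed limits (rad/s): [2.57, 2.57, 3.14, 3.14, 3.14, 3.14, 3.14].

INTERFACE

Orientations are given as [roll, pitch, yaw] about the fixed x, y, z axes, in that order (R = Rz(yaw) Ry(pitch) Rx(roll)).
In Python, from cell import ctrl gives the robot as it stands.
- The arm moves only by the shell command python3 nudge.py 'ROWS'. ROWS is a JSON list of rows, 1 to 12 of them, each of 7 numbers: dx, dy, dz in shares of the most that a row can go, 1 being 50 mm, then a rotation vector rx, ry, rz in units of 0.05 rad, then the finger opening in mm; each row shifts and turns the commanded pose from where the row before left it, along the tool's axes as they then stand; what a row does not reach is not made up. A row lasts 1/10 s, in which the tool goes at most 50 mm and 0.15 rad, less where a joint would pass 70% of its speed; a pose out of reach is approached as far as the arm can. The fingers move at their own pace and stop on an object; the grip force is fixed at half the most. Time passes only in rows, so rows that do not move let the fingers close. It prints the time, the measured TCP pose, the force, the opening and the grip force at its end. Input that does not fit is refused with a message, and nothing moves.
- ctrl.read_state(): the state, without advancing time (a new reading comes with each control period).
- ctrl.get_image(name): name is "side" or "top" or "wrist"; returns the picture (400x640x3 uint8, blue, green, red); there is no depth.
- ctrl.calibration(name): a dict with "fx", "fy", "cx", "cy" (pixels), "rvec" (rotation vector, rad) and "tvec" (3), from world to camera coordinates, as OpenCV has them; the wrist camera has in their place "hand_eye" (4x4, takes a point from camera to tool coordinates, whose origin is the TCP and whose axes are the flange's). Camera axes: x right, y down, z forward; pixel columns grow to the right and rows downward; lengths in mm; the calibration is good to about 2 mm. A picture is of the moment at which its call begins: read the wrist's pose just before it. calibration takes no time and is no camera call.
- ctrl.finish_job(): hands the job in; it is judged then, once.
The state is a dict: "clock": time; "qpos": joint angles; "qd": joint speeds; "tau": joint torques, N m; "eef_pos": TCP position; "tool_rot": TCP orientation; "force": force on the tool from outside, world axes, zero at the start; "torque": the same for the moment, N m; "width": finger opening in mm; "gripper_force": force on a finger pad.
Only numpy, scipy, OpenCV 4.12 (cv2) and the standard library are available. Lean on these libraries where they do the work, as an engineer would, in place of code of your own. Each camera call takes 0.05 s, during which the arm holds its last target. There are 200 camera calls.

TASK

The lid of the wide steel food flask is only sitting on top of its thread. Without lifting it off the neck, turn it backwards (anticlockwise seen from above) until the thread drops into place, then screw it down clockwise until it is fully home with the white rib on the lid pointing at the nib on the flask's shoulder, and let go. Leave the slim bottle and the mug where they stand.

Things in the scene. Friction and masses are not known exactly. Their poses are not given: they have to be found in the camera images.
- flask: Wide squat steel food flask, 88 mm across, in a black rubber holder (106 mm across) fixed to the desk: it neither moves nor turns. Origin: centre of its underside, on the desk; z up. Flat shoulder 100 mm above the origin; a threaded neck, 47 mm across, rises 33 mm from it inside the lid. A small black nib (10 x 8 x 5 mm) stands on the shoulder towards the flask's +x, 37 mm from the axis.
- lid: Loose round black screw lid of that flask, fluted, 60 mm across, 45 mm high, about 90 g. Origin: centre of its underside. A white rib on its top runs from the middle to the rim along its +x. Starts upright on the flask's axis, top 165 mm above the desk, rib 8 to 40 deg anticlockwise of the nib. Grip its sides near the top at any yaw, 30 to 60 N, fingertips at most 34 mm below its top.
- thread (a point): Point on the flask's axis at shoulder height; axes as the flask's. Rib angles count anticlockwise from the nib. From 60 to 95 deg the lid can drop 13 mm (a held lid must be lowered or pressed, under 10 N). Then it screws clockwise: sinks 4 mm more, evenly from 55 to 0 deg (2 mm of vertical play: sink with it), to a firm stop at 0, lid top 148 mm up. Turned clockwise at the start, it jams.
- bottle: Bystander, leave alone: slim steel drinking bottle with its own black cap closed, 66 mm across, 190 mm high, loose. Origin: centre of its underside.
- mug: Bystander, leave alone: white ceramic mug, 82 mm across, 95 mm high, handle towards its +y, loose. Origin: centre of its underside.

How it is judged:
By the outcome, as a careful person would: the job done as asked, in the order asked, and still so for the second after the job is handed in, with the robot touching nothing.
It also fails if it takes over 35 s, if anything falls off the work surface, if the arm or the gripper's body presses on something with over 40 N, if the wrist force passes 120 N, or if a joint passes its speed limit or range.

## Working session

There is one attempt and no reset: what is moved stays moved. The work goes in short steps, Python scripts to look and compute and a shell command to move; the robot and the scene stay as the last step left them, time stands still between calls to the robot, and variables do not carry over. Pictures are saved under pics/ and viewed, at most 10 in all, crops included, and the job is handed in when it is done.

```bash
ls; mkdir -p pics
python3 - <<'E'
from cell import ctrl
import cv2,numpy as np
s=ctrl.read_state();print({k:np.round(v,3) for k,v in s.items()}, ctrl.grip_point_offset)
a=ctrl.get_image("top");b=ctrl.get_image("side")
cv2.imwrite("pics/top.png",a);cv2.imwrite("pics/side.png",b)
for n in("top","side"):print({k:np.round(v,3) for k,v in ctrl.calibration(n).items()})
E
```

```text
cell.py
nudge.py
pics
{'clock': np.float64(0.0), 'qpos': array([ 1.212,  0.629,  0.038,  1.518, -0.027,  0.996, -0.02 ]), 'qd': array([ 0.   ,  0.001, -0.   , -0.   ,  0.001, -0.   , -0.001]), 'tau': array([-0.0000e+00, -5.6339e+01,  1.2270e+00, -1.9344e+01,  1.1000e-02,
        1.0000e-02, -0.0000e+00]), 'eef_pos': array([ 187.458, -621.723,  230.377]), 'tool_rot': array([-3.14 ,  0.   ,  0.293]), 'force': array([ 0.362,  0.483, -0.459]), 'torque': array([-0.011,  0.   , -0.016]), 'gripper_force': np.float64(0.0), 'width': np.float64(85.686)} 18.700000000000003
{'fx': np.float64(475.922), 'fy': np.float64(475.922), 'cx': np.float64(316.752), 'cy': np.float64(196.097), 'rvec': array([ 2.177, -2.202,  0.089]), 'tvec': array([ 14.242, 533.095, 762.097])}
{'fx': np.float64(382.629), 'fy': np.float64(382.629), 'cx': np.float64(311.615), 'cy': np.float64(204.457), 'rvec': array([ 2.243, -0.724,  0.302]), 'tvec': array([-432.041,  273.039,  495.853])}
```

View pics/top.png

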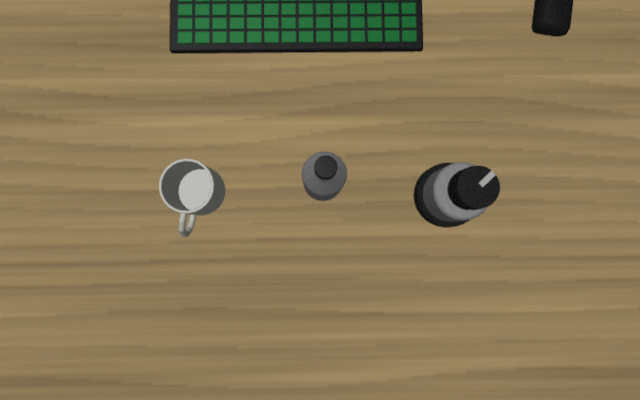

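View pics/side.png

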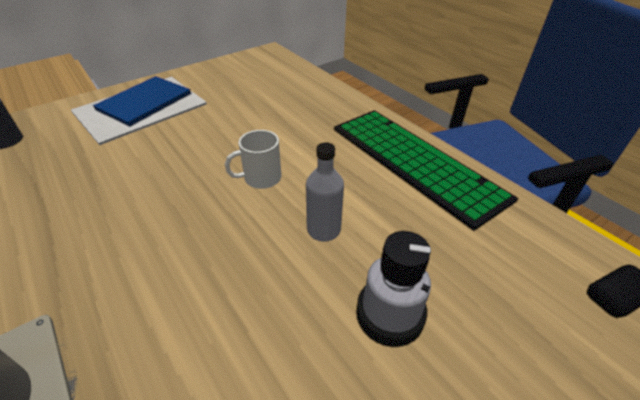

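The top view shows the lid at about (475,187), with its rib running to (495,171). The side view shows the lid top at about (407,245) and the nib at about (426,288). The bottle and mug are well clear of the flask.

```bash
cat > h.py <<'E'
import cv2,numpy as np
from cell import ctrl
def cast(n,uv,z):
    c=ctrl.calibration(n);R=cv2.Rodrigues(np.array(c["rvec"],float))[0];t=np.array(c["tvec"],float)
    d=R.T@np.array([(uv[0]-c["cx"])/c["fx"],(uv[1]-c["cy"])/c["fy"],1]);o=-R.T@t
    return o+d*(z-o[2])/d[2]
def blob(m,x0,y0,x1,y1):
    w=np.zeros_like(m);w[y0:y1,x0:x1]=m[y0:y1,x0:x1]
    cs=cv2.findContours(w,cv2.RETR_EXTERNAL,cv2.CHAIN_APPROX_NONE)[0]
    return max(cs,key=cv2.contourArea)
E
python3 - <<'E'
from h import *
a=cv2.imread("pics/top.png");b=cv2.imread("pics/side.png")
g=cv2.cvtColor(a,6);hs=cv2.cvtColor(a,40)
# rib: bright, low saturation, inside lid top
rib=blob(((g>120)&(hs[...,1]<60)).astype(np.uint8)*255,472,165,499,195)
lid=blob((g<45).astype(np.uint8)*255,452,160,505,212)
(cx,cy),r=cv2.minEnclosingCircle(lid)
print("lid circ",cx,cy,r,"rib rect",cv2.minAreaRect(rib),len(rib))
pts=rib[:,0,:].astype(float); P=np.array([cast("top",p,165) for p in pts])
print("lid c@165",cast("top",(cx,cy),165),"diam",np.ptp([cast("top",(cx+k*r,cy),165)[1] for k in(-1,1)]))
vx,vy,x0,y0=cv2.fitLine(P[:,:2].astype(np.float32),cv2.DIST_L2,0,.01,.01).ravel();print("rib dir",np.degrees(np.arctan2(vy,vx)),x0,y0,P.min(0),P.max(0))
gb=cv2.cvtColor(b,6);hb=cv2.cvtColor(b,40)
rb=blob(((gb>140)&(hb[...,1]<70)).astype(np.uint8)*255,405,238,436,258)
Q=np.array([cast("side",p,165) for p in rb[:,0,:].astype(float)])
print("side rib mean",Q.mean(0),Q.min(0),Q.max(0), np.degrees(np.arctan2(*cv2.fitLine(Q[:,:2].astype(np.float32),2,0,.01,.01).ravel()[[1,0]])))
nb=blob((gb<60).astype(np.uint8)*255,418,280,436,298);m=cv2.moments(nb);p=(m["m10"]/m["m00"],m["m01"]/m["m00"]);print("nib",p,cast("side",p,102.5))
print(cast("top",(450,194),0))
cv2.imwrite("pics/c.png",np.hstack([cv2.resize(a[150:240,405:515],None,fx=3.5,fy=3.5),cv2.resize(b[225:315,360:450],None,fx=3.5,fy=3.5)]))
E
```

```text
lid circ 474.3333435058594 189.0 24.9823055267334 rib rect ((486.75006103515625, 178.25001525878906), (5.656853675842285, 17.677669525146484), 45.0) 35
lid c@165 [ 529.91312531 -201.59758396  165.        ] diam 67.13871597154977
rib dir -47.836933 544.35767 -218.86703 [ 533.83608274 -230.16204453  165.        ] [ 555.29134042 -208.16193808  165.        ]
side rib mean [ 544.24933698 -217.22357775  165.        ] [ 534.02256694 -227.43186609  165.        ] [ 554.76249749 -206.69831713  165.        ] -46.220722
nib (425.2246376811594, 287.80434782608694) [ 547.03096126 -240.36880632  102.5       ]
[ 535.67262714 -216.78014749    0.        ]
```

View pics/c.png

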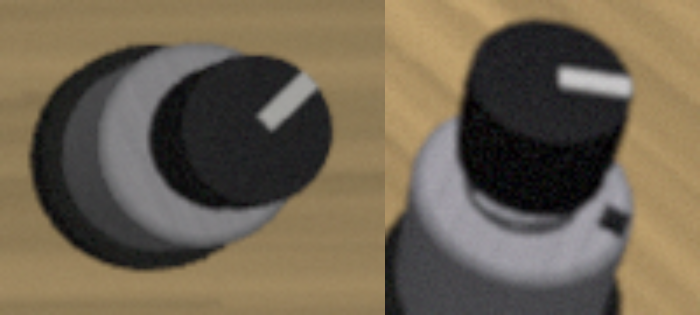

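```bash
cat >> h.py <<'E'
def delta(x,y,z):
    s=ctrl.read_state();R=cv2.Rodrigues(np.eye(3))[0]
    from scipy.spatial.transform import Rotation as Ro
    R=Ro.from_euler("xyz",s["tool_rot"]).as_matrix()
    return np.round(R.T@(np.array([x,y,z])-s["eef_pos"]),1)
E
sed -i 's/;R=cv2.Rodrigues(np.eye(3))\[0\]$//' h.py
python3 - <<'E'
from h import *
print(cast("top",(478.4,187.4),165))
print(delta(534,-207,232))
E
```

```text
[ 532.00510493 -207.14038316  165.        ]
[ 451.5 -297.1   -1. ]
```

Units first: shifts go in shares of 50 mm and turns go in units of 0.05 rad. So 37.6 mm is 0.752, -24.8 mm is -0.496.

```bash
python3 nudge.py '[[0.752,-0.496,0,0,0,0,85],[0.752,-0.496,0,0,0,0,85],[0.752,-0.496,0,0,0,0,85],[0.752,-0.496,0,0,0,0,85],[0.752,-0.496,0,0,0,0,85],[0.752,-0.496,0,0,0,0,85],[0.752,-0.496,0,0,0,0,85],[0.752,-0.496,0,0,0,0,85],[0.752,-0.496,0,0,0,0,85],[0.752,-0.496,0,0,0,0,85],[0.752,-0.496,0,0,0,0,85],[0.752,-0.496,0,0,0,0,85]]'
python3 nudge.py '[[0,0,0,0,0,0,85],[0,0,0,0,0,0,85],[0,0,0,0,0,0,85]]'
python3 - <<'E'
from h import *
s=ctrl.read_state();print(s["qpos"].round(3) if hasattr(s["qpos"],"round") else s["qpos"],s["eef_pos"],s["tool_rot"])
w=ctrl.get_image("wrist");cv2.imwrite("pics/w1.png",w)
c=ctrl.calibration("wrist");print({k:np.round(v,2) for k,v in c.items()})
print(delta(533,-207,232))
E
```

```text
clock: 1.3
eef_pos: [534.5, -205.5, 231.0]
tool_rot: [-3.141, 0.001, 0.293]
force: [0.8, -0.1, -0.1]
width: 85.0
gripper_force: 0.0
clock: 1.6
eef_pos: [532.6, -208.5, 231.0]
tool_rot: [3.141, 0.002, 0.291]
force: [-0.6, -0.5, -0.5]
width: 85.0
gripper_force: 0.0
[ 0.311  0.516  0.019  1.74  -0.011  0.887 -0.946] [ 532.61558813 -208.5145136   231.01696128] [3.14127674e+00 1.57816946e-03 2.90984868e-01]
{'fx': np.float64(297.47), 'fy': np.float64(297.47), 'cx': np.float64(322.29), 'cy': np.float64(197.31), 'hand_eye': array([[   0.  ,   -0.96,   -0.29,   74.4 ],
       [   1.  ,    0.  ,    0.  ,    0.44],
       [  -0.  ,   -0.29,    0.96, -143.27],
       [   0.  ,    0.  ,    0.  ,    1.  ]])}
[ 1.  -1.6 -0.9]
```

View pics/w1.png

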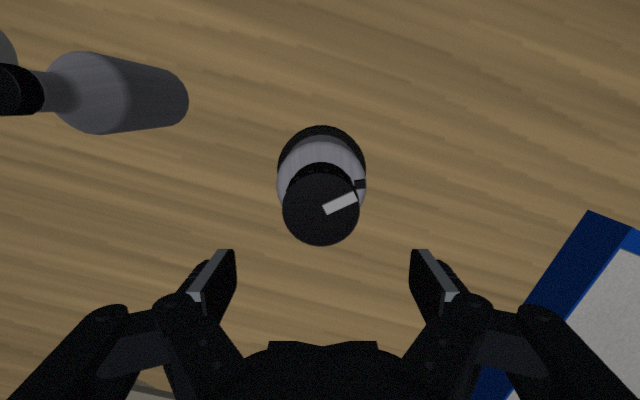

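The wrist view shows the lid centred at about (321,208), the rib pointing to about (357,196), and the nib at about (359,184).

```bash
cat >> h.py <<'E'
def wcast(uv,z,pos,rot):
    from scipy.spatial.transform import Rotation as Ro
    c=ctrl.calibration("wrist");H=np.array(c["hand_eye"]);R=Ro.from_euler("xyz",rot).as_matrix()
    d=R@H[:3,:3]@np.array([(uv[0]-c["cx"])/c["fx"],(uv[1]-c["cy"])/c["fy"],1]);o=np.array(pos)+R@H[:3,3]
    return o+d*(z-o[2])/d[2]
E
python3 - <<'E'
from h import *
p=[532.616,-208.515,231.017];r=[3.14128,.001578,.29098]
a=cv2.imread("pics/w1.png");g=cv2.cvtColor(a,6)
m=(g>110).astype(np.uint8)*255;rb=blob(m,318,190,360,218);M=cv2.moments(rb);rc=(M["m10"]/M["m00"],M["m01"]/M["m00"])
P=np.array([wcast(q,165,p,r)[:2] for q in rb[:,0].astype(float)],np.float32);vx,vy=cv2.fitLine(P,2,0,.01,.01).ravel()[:2];A=np.arctan2(vy,vx)
R=wcast(rc,165,p,r)
print("rib",rc,cv2.minAreaRect(rb),np.degrees(A),R,"centre?",R[:2]-15*np.array([np.cos(A),np.sin(A)])*(1 if vx>0 else -1))
C=wcast((320.5,208.5),165,p,r);N=wcast((360,184),103,p,r)
print("lid",C,"w",np.linalg.norm(wcast((282,208.5),165,p,r)-wcast((359,208.5),165,p,r)))
d=N-C;print("nib",N,np.linalg.norm(d[:2]),np.degrees(np.arctan2(d[1],d[0])))
print(delta(532.7,-207.2,130))
E
```

```text
rib (339.7450980392157, 202.6023965141612) ((339.60223388671875, 202.71897888183594), (10.270075798034668, 33.71001434326172), 64.98310089111328) -46.83873 [ 542.58502332 -219.67439352  165.        ] centre? [ 532.32421151 -208.73292528]
lid [ 534.07797331 -207.3566148   165.        ] w 57.296780264116045
nib [ 547.32209159 -241.88014768  103.        ] 36.976762855766474 -69.01189727090176
[  0.8  -1.6 101.1]
```

In the tool's units: 20 mm is 0.4, -1 mm is -0.02.

```bash
python3 nudge.py '[[0.012,-0.02,0.4,0,0,0,85],[0,0,0.5,0,0,0,85],[0,0,0.5,0,0,0,85],[0,0,0.4,0,0,0,85],[0,0,0.2,0,0,0,85],[0,0,0,0,0,0,85],[0,0,0,0,0,0,85]]'
python3 nudge.py '[[0,0,0,0,0,0,50],[0,0,0,0,0,0,50],[0,0,0,0,0,0,50],[0,0,0,0,0,0,50],[0,0,0,0,0,0,50],[0,0,0,0,0,0,50],[0,0,0,0,0,0,50],[0,0,0,0,0,0,50]]'
```

```text
clock: 2.35
eef_pos: [534.2, -206.9, 132.0]
tool_rot: [3.141, -0.001, 0.292]
force: [0.6, 0.0, 0.1]
width: 85.2
gripper_force: 0.0
clock: 3.15
eef_pos: [534.9, -206.5, 132.6]
tool_rot: [3.14, -0.002, 0.293]
force: [-1.4, -0.3, 5.6]
width: 56.6
gripper_force: 62.6
```

In the tool's units: -0.1 rad is -2.

```bash
python3 nudge.py '[[0,0,0,0,0,-2,50],[0,0,0,0,0,-2,50],[0,0,0,0,0,-2,50],[0,0,0,0,0,0,50]]'
python3 nudge.py '[[0,0,0,0,0,-2,50],[0,0,0,0,0,-2,50],[0,0,0,0,0,-2,50],[0,0,0,0,0,-2,50],[0,0,0,0,0,-2,50],[0,0,0,0,0,-2,50],[0,0,0,0,0,-1,50],[0,0,0,0,0,0,50],[0,0,0,0,0,0,50]]'
python3 - <<'E'
from h import *
p=ctrl.read_state();a=ctrl.get_image("side");t=ctrl.get_image("top");w=ctrl.get_image("wrist")
print(p["torque"])
cv2.imwrite("pics/s2.png",np.hstack([cv2.resize(a[200:330,340:470],None,fx=3,fy=3),cv2.resize(w[130:260,255:385],None,fx=3,fy=3)]))
E
```

```text
clock: 3.55
eef_pos: [535.3, -206.2, 132.7]
tool_rot: [3.139, -0.002, 0.595]
force: [0.6, 0.5, 7.8]
width: 57.0
gripper_force: 62.7
clock: 4.45
eef_pos: [533.9, -206.1, 131.4]
tool_rot: [-3.141, 0.0, 1.241]
force: [-0.4, 0.2, -1.2]
width: 56.5
gripper_force: 63.7
[ 0.0765623   0.03766546 -0.02057458]
```

View pics/s2.png

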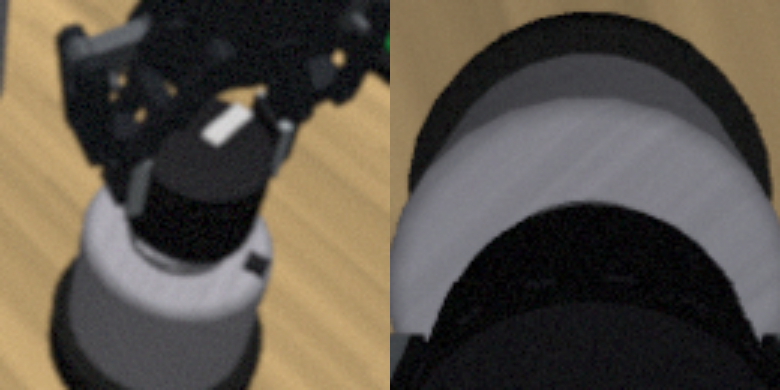

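The side crop shows the rib turned well past the nib, centred at about (416,242). The grip is sound. Next I lower it by 13 mm.

```bash
cat >> h.py <<'E'
def ribside(z):
    b=ctrl.get_image("side");g=cv2.cvtColor(b,6);h=cv2.cvtColor(b,40)
    r=blob(((g>140)&(h[...,1]<70)).astype(np.uint8)*255,395,225,440,265);c,s,_=cv2.minAreaRect(r)
    Q=np.array([cast("side",p,z)[:2] for p in r[:,0].astype(float)],np.float32)
    vx,vy=cv2.fitLine(Q,2,0,.01,.01).ravel()[:2];m=Q.mean(0)-[533,-207.3]
    print("rib px",c,s,"line",np.degrees(np.arctan2(vy,vx))+69,"from centre",np.degrees(np.arctan2(m[1],m[0]))+69,np.hypot(*m))
E
python3 -c "
from h import *
ribside(165)"
python3 nudge.py '[[0,0,0.06,0,0,0,50],[0,0,0.06,0,0,0,50],[0,0,0.06,0,0,0,50],[0,0,0,0,0,0,50]]'
```

```text
rib px (415.216796875, 240.74777221679688) (6.490973949432373, 16.462615966796875) line 78.536835 from centre 75.63160642807703 15.846319792891268
clock: 5.05
eef_pos: [533.8, -206.0, 121.7]
tool_rot: [-3.141, 0.0, 1.243]
force: [0.1, 1.0, -1.6]
width: 57.0
gripper_force: 63.8
```

Rib is at about 77°. It is dropping freely, so I go on to 13 mm in total.

```bash
python3 nudge.py '[[0,0,0.04,0,0,0,50],[0,0,0.02,0,0,0,50],[0,0,0,0,0,0,50]]'
python3 nudge.py '[[0,0,0.02,0,0,0,50],[0,0,0,0,0,0,50]]'
```

```text
clock: 5.35
eef_pos: [534.1, -206.0, 119.7]
tool_rot: [3.142, 0.0, 1.243]
force: [-1.0, 0.6, 3.6]
width: 56.9
gripper_force: 64.4
clock: 5.55
eef_pos: [534.1, -206.0, 119.5]
tool_rot: [3.141, 0.0, 1.243]
force: [-2.3, 0.5, 10.0]
width: 56.9
gripper_force: 65.1
```

```bash
python3 nudge.py '[[0,0,-0.016,0,0,2,50],[0,0,0,0,0,2,50],[0,0,0,0,0,2,50],[0,0,0,0,0,1.6,50],[0,0,0,0,0,0,50]]'
python3 nudge.py '[[0,0,0.008,0,0,2,50],[0,0,0.008,0,0,2,50],[0,0,0.008,0,0,2,50],[0,0,0,0,0,0,50]]'
```

```text
clock: 6.05
eef_pos: [534.6, -206.3, 119.6]
tool_rot: [3.14, -0.0, 0.862]
force: [-0.2, -0.4, 3.8]
width: 56.9
gripper_force: 64.1
clock: 6.45
eef_pos: [534.8, -206.2, 118.3]
tool_rot: [3.14, -0.001, 0.564]
force: [0.0, 0.4, 3.9]
width: 56.7
gripper_force: 64.2
```

In the tool's units: 0.4 mm is 0.008, 0.1 rad is 2.

```bash
python3 nudge.py '[[0,0,0.008,0,0,2,50],[0,0,0.008,0,0,2,50],[0,0,0.008,0,0,2,50],[0,0,0.008,0,0,2,50],[0,0,0.008,0,0,2,50],[0,0,0,0,0,0,50]]'
python3 -c "
from h import *
print(ctrl.read_state()['torque']);ribside(149)"
```

```text
clock: 7.05
eef_pos: [534.8, -206.1, 116.3]
tool_rot: [3.141, -0.001, 0.066]
force: [0.4, 0.6, 4.5]
width: 56.7
gripper_force: 64.2
[-0.03047325 -0.08306907 -0.06871109]
rib px (413.1027526855469, 256.7260437011719) (13.342691421508789, 5.266851902008057) line 0.1312027 from centre 14.079071873925656 9.228557732279643
```

```bash
for i in 1; do python3 nudge.py '[[0,0,0.008,0,0,1.6,50],[0,0,0.006,0,0,1.2,50],[0,0,0,0,0,0,50]]'; python3 -c "
from h import *
print(ctrl.read_state()['torque'])"; python3 nudge.py '[[0,0,0.004,0,0,0.8,50],[0,0,0,0,0,0,50]]';python3 -c "
from h import *
print(ctrl.read_state()['torque'])"; done
```

```text
clock: 7.4
eef_pos: [534.7, -207.0, 115.8]
tool_rot: [3.14, -0.002, -0.073]
force: [-0.2, -2.3, 5.2]
width: 57.0
gripper_force: 64.5
[-0.3255654  -0.08578751  0.30989596]
clock: 7.6
eef_pos: [534.7, -207.1, 115.7]
tool_rot: [3.139, -0.002, -0.108]
force: [0.1, -1.6, 6.8]
width: 56.6
gripper_force: 64.8
[-0.41501598  0.06995958  1.25840539]
```

In the tool's units: 0.03 rad is 0.6.

```bash
python3 nudge.py '[[0,0,0,0,0,0.6,50],[0,0,0,0,0,0,50]]';python3 -c "
from h import *
print(ctrl.read_state()['torque'])"
```

```text
clock: 7.8
eef_pos: [535.1, -207.1, 115.7]
tool_rot: [3.139, -0.002, -0.137]
force: [0.6, -2.1, 5.4]
width: 57.1
gripper_force: 65.8
[-0.54508848 -0.06508134  1.68592086]
```

In the tool's units: -40 mm is -0.8, -30 mm is -0.6.

```bash
python3 nudge.py '[[0,0,0,0,0,0,85],[0,0,0,0,0,0,85],[0,0,0,0,0,0,85],[0,0,0,0,0,0,85],[0,0,0,0,0,0,85],[0,0,0,0,0,0,85]]'
python3 nudge.py '[[0,0,-0.4,0,0,0,85],[0,0,-0.6,0,0,0,85],[0,0,-0.8,0,0,0,85],[0,0,-0.8,0,0,0,85],[-0.8,0,0,0,0,0,85],[-0.8,0,0,0,0,0,85],[-0.8,0,0,0,0,0,85],[0,0,0,0,0,0,85],[0,0,0,0,0,0,85]]'
python3 - <<'E'
from h import *
b=ctrl.get_image("side");t=ctrl.get_image("top")
cv2.imwrite("pics/f.png",np.hstack([cv2.resize(b[215:345,340:470],None,fx=3,fy=3),cv2.resize(t[130:260,390:520],None,fx=3,fy=3)]))
ribside(148)
g=cv2.cvtColor(b,6);nb=blob((g<60).astype(np.uint8)*255,418,280,436,298);print(cast("side",np.array(cv2.minAreaRect(nb)[0]),102.5))
E
```

```text
clock: 8.4
eef_pos: [533.9, -206.0, 114.9]
tool_rot: [-3.141, 0.0, -0.147]
force: [0.6, 0.3, 0.1]
width: 85.0
gripper_force: 0.0
clock: 9.3
eef_pos: [415.2, -188.5, 245.5]
tool_rot: [-3.142, -0.001, -0.148]
force: [1.1, 0.2, 0.7]
width: 84.5
gripper_force: 0.0
rib px (416.5710144042969, 259.5295715332031) (21.153850555419922, 5.615384578704834) line 4.9034653 from centre 7.383544239563449 14.76846445954456
[ 547.02946974 -240.44894435  102.5       ]
```

View pics/f.png

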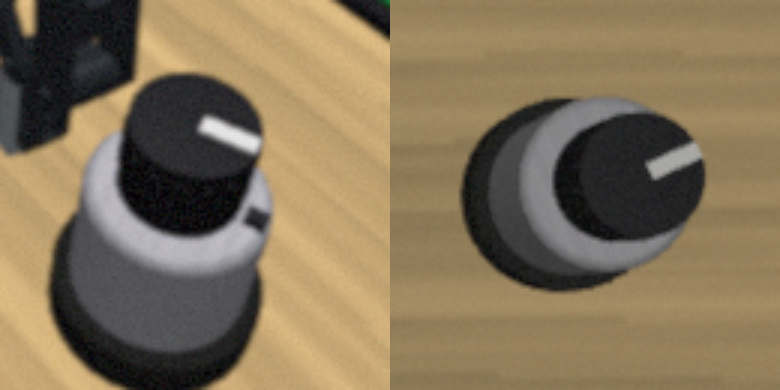

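The side and top crops show the lid low, with the rib pointing about at the nib (rib px (417,260), nib (425,288)). The estimates spread by 2–5°, so I check with the wrist camera.

Run:
```python
from h import *
s=ctrl.read_state();w=ctrl.get_image("wrist");np.savez("w.npz",p=s["eef_pos"],r=s["tool_rot"]);cv2.imwrite("pics/w3f.png",w)
C=[533,-207.3,148]
from scipy.spatial.transform import Rotation as Ro
c=ctrl.calibration("wrist");H=np.array(c["hand_eye"]);R=Ro.from_euler("xyz",s["tool_rot"]).as_matrix()
q=H[:3,:3].T@(R.T@(np.array(C)-s["eef_pos"])-H[:3,3]);u,v=int(c["fx"]*q[0]/q[2]+c["cx"]),int(c["fy"]*q[1]/q[2]+c["cy"])
x0,y0=max(u-65,0),max(v-65,0);print(u,v,x0,y0)
cv2.imwrite("pics/w3.png",cv2.resize(w[y0:y0+130,x0:x0+130],None,fx=4,fy=4,interpolation=cv2.INTER_CUBIC))
t=cv2.imread("pics/f.png")[:,390:];g=cv2.cvtColor(t,6);h=cv2.cvtColor(t,40)
rb=blob(((g>125)&(h[...,1]<60)).astype(np.uint8)*255,245,135,320,190)[:,0]
P=np.array([cast("top",(a[0]/3+390-.33,a[1]/3+130-.33),148)[:2] for a in rb],np.float32);vx,vy=cv2.fitLine(P,2,0,.01,.01).ravel()[:2];print("top rib",np.degrees(np.arctan2(vy,vx)),P.min(0),P.max(0))
```

```text
323 45 258 0
top rib -66.17362 [ 531.27246 -234.55058] [ 548.13806 -209.4761 ]
```

View pics/w3.png

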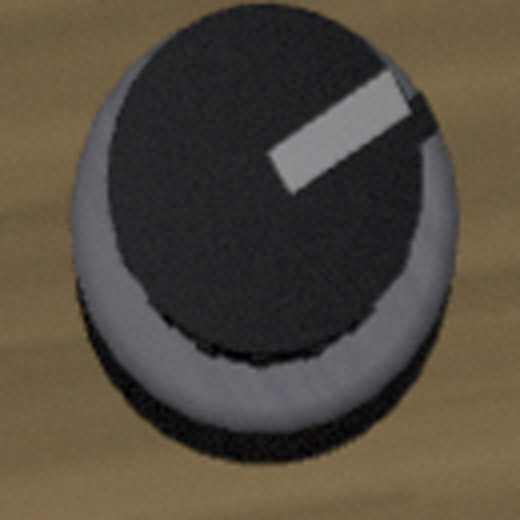

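The wrist crop shows the rib running from (282,172) to (400,93), directly towards the nib at (425,117).

Run:
```python
from h import *
d=np.load("w.npz");p,r=d["p"],d["r"];f=lambda x,y,z:wcast((258+x/4-.4,y/4-.4),z,p,r)
a,b=f(282,172,148),f(400,93,148);e=b-a;A=np.degrees(np.arctan2(e[1],e[0]))
print("rib",a,b,np.hypot(e[0],e[1]),A)
c=f(265,176,148);print("lid c",c, "rib start->centre")
n1,n2=f(419,90,105),f(438,131,105);N=(n1+n2)/2
e2=n1-n2;print("outer edge corners",n1,n2,np.linalg.norm(e2),"radial",np.degrees(np.arctan2(e2[1],e2[0]))+90)
for z0,C in(("c",c),("rib",a)):
  v=N-C;print(z0,np.degrees(np.arctan2(v[1],v[0])),np.hypot(v[0],v[1]))
```

```text
rib [ 534.32893916 -210.87935774  148.        ] [ 543.9163979 -233.6155331  148.       ] 24.67494752611486 -67.1356739339291
lid c [ 534.12764001 -207.71467436  148.        ] rib start->centre
outer edge corners [ 553.4614984  -243.67849793  105.        ] [ 545.15970866 -246.85788627  105.        ] 8.889781945739255 radial 110.9556533734541
c -67.98641636455193 40.506654714627395
rib -66.45941460709138 37.51056112779651
```

Rib and nib agree to within about 1–2°, and the sink of about 17 mm plus the torque stop confirm the lid is home.

```bash
python3 -c "
from cell import ctrl
print(ctrl.finish_job())"
```

```text
the job is handed in; nothing more can be done
None
```

The job is handed in: the lid was turned back until it dropped, then screwed down to a firm stop with the rib within about 2° of the nib by camera, and released; the arm never went near the bottle or mug.

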